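# Spot the second bracket hole with the automatic centre punch

## Robot

A 6-joint arm with a two-finger parallel gripper is mounted at the origin on the work surface. World frame = base frame: x ahead of the robot, y to its left, z up, the work surface at z = 0. Lengths are in mm, angles in rad, forces in N, time in s.
With the tool pointing down it reaches from about 275 to 975 mm from the base axis. Payload 8.4 kg.
Tool frame: the origin (TCP) lies at the very end of the fingers, on their centre line; the grasp point (between the pads) lies 19 mm behind it; y points along the fingers, x is the direction in which the jaws open and shut, and the axes are right-handed (so a half turn about y gives the same grasp; the last joint's range is limited). The gripper opens to 92 mm and grips with 3 to 60 N. Pads are 20 mm wide; open, the fingers measure 128 mm over their backs; the gripper's body (75 mm by 189 mm) begins 69 mm behind the grasp point.
Start: joints at [-1.147, 0.353, 1.633, -0, 1.155, -0.002], TCP at [258.155, -569.196, 214.583] pointing down, gripper open.
Joint ranges: [-2.63, 2.63], [-0.92, 2.1], [0.06, 2.66], [-1.3, 4.44], [0, 2.69], [-3.02, 3.02]. Speed limits (rad/s): [2.22, 2.22, 2.79, 3.14, 3.14, 3.14].

## Interface

Orientations are given as a unit quaternion [x, y, z, w].
In Python, from workcell import manip, cams, order gives the robot as it stands.
- The arm moves only by the shell command python3 -m pendant 'ROWS'. ROWS is JSON, a list of rows, each an object of numbers: "dx", "dy", "dz": the shift along the tool's x, y, z in units of 30 mm (1.0 is 30 mm); "rx", "ry", "rz": the turn, a rotation vector about the tool's x, y, z in units of 8 degrees (1.0 is 8 degrees); "fingers": the gripper command: -1 is shut, 1 is fully open, values between are in proportion. A call has 1 to 5 rows; each row shifts and turns the commanded pose from where the row before left it, along the tool's axes as they then stand; what a row does not reach is not made up. A row lasts 1/8 s, in which the tool goes at most 62.5 mm and 10.7 degrees, less where a joint would pass 70% of its speed; a pose out of reach is approached as far as the arm can. A call is refused whole if a number of a shift passes 1 or a number of a turn 1, either way. A call with a gripper value outside its range is refused whole. The fingers move at their own pace and stop on an object; the grip force is fixed at half the most. Time passes only in rows, so rows that do not move let the fingers close. It gives the time, the measured TCP pose, the force and the opening at its end, in the units of the state.
- manip.get_state(): the state, without advancing time (a new reading comes with each control period).
- cams.capture(name): name is "side" or "top"; returns the picture (420x560x3 uint8, red, green, blue); there is no depth.
- cams.calibration(name): a dict with "K" (3x3 intrinsics, pixels), "view" (4x4, takes a point from world to camera coordinates). Camera axes: x right, y down, z forward; pixel columns grow to the right and rows downward; lengths in mm; the calibration is good to about 2 mm. A picture is of the moment at which its call begins. calibration takes no time and is no camera call.
- order.close_job(): hands the job in, once; it reports no verdict.
The state is a dict: "time": time; "qpos": joint angles; "joint_velocities": joint speeds; "tau": joint torques, N m; "eef_pos": TCP position; "ee_rot": TCP orientation; "ft_force": force on the tool from outside, world axes, zero at the start; "ft_torque": the same for the moment, N m; "finger_gap": opening from 0.0 (shut) to 1.0 (fully open).
Only numpy, scipy, OpenCV 4.12 (cv2) and the standard library are available. Lean on these libraries where they do the work, as an engineer would, in place of code of your own. Each camera call takes 0.05 s, during which the arm holds its last target.

## Task

Take the automatic centre punch out of the wooden tool stand and stand its point, through the bracket's empty countersunk hole, on the drill spot of the heat sink below. Holding it upright, press it straight down with a steady push until you feel its hidden spring snap, then stop at once and let off: do not push on or ram the point against its stop. Then set the punch back upright in its own bore of the stand, fully home, and leave the other things as they lie.

Things in the scene. Friction and masses are not known exactly. Their poses are not given: they have to be found in the camera images.
- punch: automatic (spring-loaded) centre punch, round, steel with brass cap, 0.19 kg, hanging by its collar in the stand. Origin: on its axis at the collar's underside; z to the cap. Upward: collar 24 mm diameter, 5 mm high; knurled grip 18 mm diameter to 65 mm; cap 20 mm to 85 mm. Downward: barrel 12 mm diameter to 30 mm, nose to 8.4 mm at 38 mm, then the point (next entries)
- punch_grip (a point): on the punch's axis in its knurled grip, 32 mm above the collar's underside, z to the cap: take the punch about here, firmly (40 N or more). The point below the nose is a 6 mm pin with a 4 mm cone; reset in its collet many times, it stands out by an unknown length: its end lies 55 to 69 mm below the collar's underside at rest
- hammer (a joint): the punch's hidden spring hammer, m: 0 cocked (it creeps to about 0.0013 under load), 0.0039 snapped. The point yields at 3 to 4 N; the push climbs by about 2 N per mm to some 12 N at 4.5 to 5.5 mm of travel, where the hammer snaps over and the push drops at once to about 7 N. Pushed on, it climbs again and the point meets its solid stop 7.6 mm in. Let go, all springs back and cocks again
- workholder: low grey two-jaw work-holder bolted to the bench (fixed), base 105 x 205 mm, that grips the heat sink by its ends. Origin: centre of its underside; its y axis runs along the screw (tee handle at -y, reaching 136 mm out), z up. Jaws up to 46 mm high; heat sink and bracket as below
- heatsink: finned aluminium heat sink, 90 x 130 mm, fins down, its flat upper face 58 mm above the bench. Origin: centre of its underside, 14 mm above the bench; same axes as the work-holder. Fixed
- bracket: steel angle bracket lying on the heat sink, fixed by a cap screw near its -y end. Origin: on the heat sink's upper face at its centre. Flat leg 30 mm wide, 5 mm thick, y -52 mm to its round end about the empty hole at y +32 mm: bore 9 mm, countersunk at 45 degrees to 14 mm. Upright leg 24 mm high on the -x edge, y -52 to +11 mm. Screw head 8 mm high. Fixed
- drill_spot (a point): the drill spot: a scribed cross on the heat sink's upper face at the centre of the bracket's empty hole, 58 mm above the bench and 5 mm below the bracket's upper face; z up
- stand: beech tool stand, block 120 x 62 x 75 mm (x, y, z), fixed. Origin: centre of its underside. Three bores from the top in a row along its x axis: the punch's, 16 mm, at x = +36 mm; 10 mm bores at x = -8 and -42 mm that hold the pin punch and the scriber. Fingers that close along the stand's y axis clear these two
- stand_bore (a point): centre of the mouth of the punch's bore, on the stand's top face, 75 mm above the bench; bore 16 mm in diameter, 71 mm deep. The punch is fully home when its collar rests on this face, its origin on this point
- pin_punch: slim dark pin punch standing in the stand's middle bore, top 48 mm above the stand; origin at the underside of its collar. Leave alone
- scriber: thin scriber standing in the stand's bore at -x, top 58 mm above the stand; origin at the underside of its collar. Leave alone
- cap_screw: loose M8 cap screw standing on its head on the heat sink beside the bracket (33 mm tall), some 65 to 80 mm from the empty hole; origin: underside of the head. Leave alone
- hex_driver: hex driver, 170 mm long, 20 mm high, lying beside the work-holder's -x side; origin where blade and handle meet, on the bench. Leave alone
- board: populated circuit board on spacers, 120 x 100 mm, 40 mm high, lying off to the robot's left; origin: centre of its underside. Leave alone
- probe_box: flat black probe box, 60 x 150 x 26 mm, lying beyond the work area; origin: centre of its underside. Leave alone
- meter: hand multimeter, 170 x 85 mm, 45 mm high, lying beyond the work area; origin: centre of its underside. Leave alone
Things that resemble listed ones, but are neither listed nor needed, are in the scene too. Of the things that look like the stand, the smaller one is meant. Leave any red look-alike of the punch alone.

How it is judged:
By the outcome, as a careful person would: the job done as asked, in the order asked, and still so for the second after the job is handed in, with the robot touching nothing.
It also fails if it takes over 64 s, if anything falls off the work surface, if the arm or the gripper's body presses on something with over 40 N, if the wrist force passes 120 N, or if a joint passes its speed limit or range.

## Working session

There is one attempt and no reset: what is moved stays moved. The work goes in short steps, Python scripts to look and compute and a shell command to move; the robot and the scene stay as the last step left them, time stands still between calls to the robot, and variables do not carry over. Pictures are saved under pics/ and viewed, and the job is handed in when it is done.

```bash
mkdir -p pics; ls; python3 - <<'E'
from workcell import manip,cams
import cv2
s=manip.get_state();print(s)
for n in("side","top"):
    im=cams.capture(n);cv2.imwrite(f"pics/{n}0.png",im[:,:,::-1]);c=cams.calibration(n);print(n,c)
E
```

```text
pics
{'time': 0.0, 'qpos': array([-1.14735539e+00,  3.53666863e-01,  1.63411242e+00, -4.59756968e-05,
        1.15517326e+00, -2.38935242e-03]), 'joint_velocities': array([ 5.41180317e-04,  1.89325679e-03,  8.52121098e-05,  7.84087690e-04,
       -1.51954373e-04,  9.07776281e-04]), 'tau': array([ 2.59787506e-03, -5.93846154e+01, -3.34217727e+01,  6.99711288e-02,
        2.32863869e-02, -1.35817240e-04]), 'eef_pos': array([ 257.96904731, -568.75274971,  213.86128383]), 'ee_rot': array([-0.59411907,  0.38346046, -0.38263727,  0.59461696]), 'ft_force': array([-0.28085847, -0.45029198,  0.40552483]), 'ft_torque': array([0.02850795, 0.00331845, 0.03999377]), 'finger_gap': 1.0056171496264326}
side {'K': array([[390.09520008,   0.        , 283.11123819],
       [  0.        , 390.09520008, 208.8627372 ],
       [  0.        ,   0.        ,   1.        ]]), 'view': array([[-9.80937477e-01, -1.93841154e-01, -1.36848039e-02,
         6.14847389e+02],
       [-1.39175154e-01,  7.49953570e-01, -6.46683786e-01,
         7.79888592e+01],
       [ 1.35616899e-01, -6.32451777e-01, -7.62635435e-01,
         1.14874661e+03],
       [ 0.00000000e+00,  0.00000000e+00,  0.00000000e+00,
         1.00000000e+00]])}
top {'K': array([[446.45098954,   0.        , 280.93784141],
       [  0.        , 446.45098954, 214.06482796],
       [  0.        ,   0.        ,   1.        ]]), 'view': array([[-1.24261388e-02, -9.99899342e-01, -6.84806424e-03,
         8.36735088e+01],
       [-9.99446535e-01,  1.26312792e-02, -3.07745890e-02,
         5.78591167e+02],
       [ 3.08579911e-02,  6.46186476e-03, -9.99502891e-01,
         1.17671657e+03],
       [ 0.00000000e+00,  0.00000000e+00,  0.00000000e+00,
         1.00000000e+00]])}
```

View pics/side0.png

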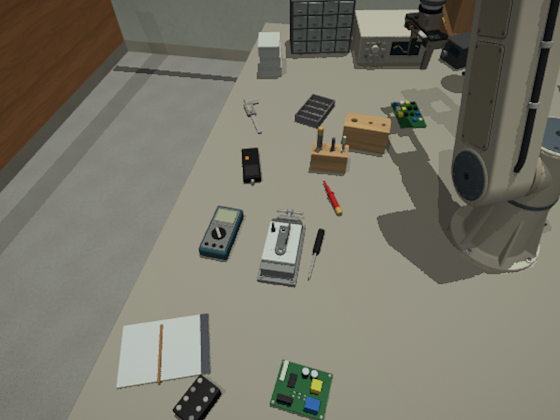

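View pics/top0.png

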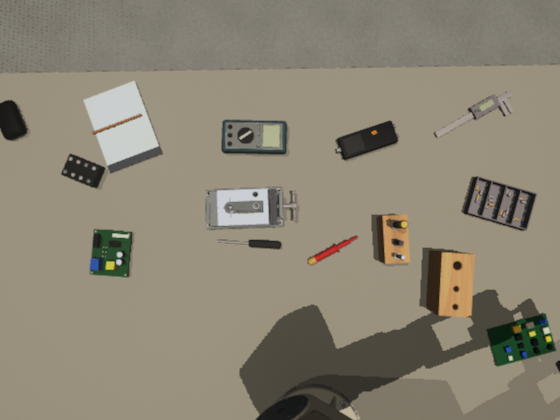

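The top view shows the small stand at about (395,239), with the punch's brass cap at about (404,224). The work-holder is at about (247,207). I'll enlarge both.

```bash
python3 - <<'E'
import cv2,numpy as np
a=cv2.imread("pics/top0.png");b=cv2.imread("pics/side0.png")
f=lambda im,x,y,w,h:cv2.resize(im[y:y+h,x:x+w],(400,300),interpolation=cv2.INTER_CUBIC)
o=np.vstack([np.hstack([f(a,365,204,64,48),f(a,198,172,100,75)]),np.hstack([f(b,295,120,80,60),f(b,240,200,112,84)])])
cv2.imwrite("pics/zoom0.png",o)
E
```

```text
(no output)
```

View pics/zoom0.png

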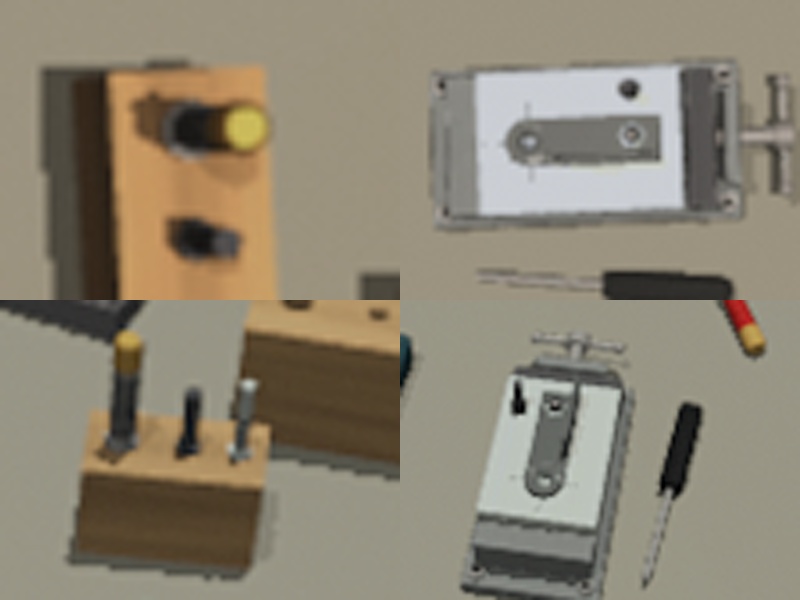

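```bash
cat > h.py <<'E'
import numpy as np,cv2
from workcell import manip,cams
from scipy.spatial.transform import Rotation as R
C={n:cams.calibration(n) for n in("side","top")}
def proj(n,p):
    c=C[n]["view"]@np.append(p,1);u=C[n]["K"]@c[:3];return u[:2]/u[2]
def ray(n,uv):
    V=C[n]["view"];o=-V[:3,:3].T@V[:3,3];d=V[:3,:3].T@np.linalg.inv(C[n]["K"])@np.array([uv[0],uv[1],1.]);return o,d
def onz(n,uv,z):
    o,d=ray(n,uv);return o+d*(z-o[2])/d[2]
def tri(a,b):
    o1,d1=ray("side",a);o2,d2=ray("top",b);d1/=np.linalg.norm(d1);d2/=np.linalg.norm(d2)
    t=np.linalg.lstsq(np.c_[d1,-d2],o2-o1,rcond=None)[0];p,q=o1+t[0]*d1,o2+t[1]*d2
    return (p+q)/2,np.linalg.norm(p-q)
E
python3 - <<'E'
from h import *
np.set_printoptions(precision=2,suppress=True)
s=manip.get_state();print(R.from_quat(s["ee_rot"]).as_matrix())
T=cv2.imread("pics/top0.png");S=cv2.imread("pics/side0.png")
def blobs(im,lo,hi,roi,mina=8):
    x,y,w,h=roi;m=cv2.inRange(cv2.cvtColor(im[y:y+h,x:x+w],cv2.COLOR_BGR2HSV),lo,hi)
    n,l,st,ce=cv2.connectedComponentsWithStats(m)
    return [(ce[i]+[x,y],st[i]+np.array([x,y,0,0,0])) for i in range(1,n) if st[i][4]>=mina]
print("cap top");[print(*b) for b in blobs(T,(22,120,90),(35,255,255),(390,210,30,30))]
print("cap side");[print(*b) for b in blobs(S,(14,120,90),(35,255,255),(312,122,16,20),4)]
print("wood top");
x,y,w,h=370,204,50,65
m=cv2.inRange(cv2.cvtColor(T[y:y+h,x:x+w],cv2.COLOR_BGR2HSV),(8,80,150),(20,255,255))
c=max(cv2.findContours(m,0,2)[0],key=cv2.contourArea);r=cv2.minAreaRect(c);print(r);b=cv2.boxPoints(r)+[x,y];print(b);print([onz("top",q,75)[:2] for q in b])
print("sink top")
x,y,w,h=198,172,90,70
m=cv2.inRange(cv2.cvtColor(T[y:y+h,x:x+w],cv2.COLOR_BGR2HSV),(0,0,185),(180,60,255))
c=max(cv2.findContours(m,0,2)[0],key=cv2.contourArea);r=cv2.minAreaRect(c);b=cv2.boxPoints(r)+[x,y];print(b)
p=np.array([onz("top",q,58)[:2] for q in b]);print(p,p.mean(0),[np.linalg.norm(p[i]-p[i-1]) for i in range(4)])
print(T[203:213,224:238].mean(2).astype(int));print(S[244:258,273:290].mean(2).astype(int))
E
```

```text
[[ 0.41 -0.    0.91]
 [-0.91  0.    0.41]
 [-0.   -1.   -0.  ]]
cap top
[403.92 223.84] [401 221   7   7  37]
cap side
[319.76 129.08] [318 126   5   8  25]
wood top
((25.849227905273438, 34.786155700683594), (48.924556732177734, 25.016979217529297), 86.8201675415039)
[[382.   215.06]
 [406.98 213.67]
 [409.7  262.52]
 [384.72 263.9 ]]
[array([ 571.88, -177.11]), array([ 574.57, -239.62]), array([ 452.54, -243.81]), array([ 449.83, -181.51])]
sink top
[[216.4  190.41]
 [266.56 188.48]
 [267.89 223.2 ]
 [217.74 225.13]]
[[640.61 240.14]
 [643.87 111.99]
 [555.25 109.6 ]
 [551.93 237.45]] [597.92 174.79] [np.float64(88.71213635538354), np.float64(128.1992793702593), np.float64(88.65469394053194), np.float64(127.8895704161288)]
[[206 191 145 112 111 118 116 122 124 116 111 111 112 110]
 [197 152 112 110 106 102 104 115 122 117 111 112 111 112]
 [174 125 111 108  89  83  94  97 107 112 111 111 112 113]
 [157 111 111  95 105 124 144 130 105 107 111 111 112 112]
 [139 110 111  89 121 149 174 156 106 104 111 112 112 112]
 [143 110 110  95 100 118 140 120  98 109 111 112 112 112]
 [172 122 1
[... 520 characters left out ...]
 99 112 113  88  81  82  86  96 107 113  97 148 195 190 189]
 [185 151  96 106 106 100 105  73  71  83 123 141 105 144 195 190 189]
 [190 161  94 104  96 119 152 161 159  99 111 122 116 161 195 190 190]
 [193 171  88 100  97 110 142 164 159 104 100  90 116 162 181 183 177]
 [192 173  98  92 102 102 110 122 117 100  98  70 132 185 185 186 182]
 [191 188 151  64  84  97 101 100 101  93  67 119 181 194 191 189 189]
 [190 192 187 145  58  56  69  68  64  58 123 181 193 191 190 189 189]
 [190 191 193 186 171 160 119 105 153 171 181 193 191 190 189 189 189]
 [190 190 190 191 193 191 180 178 190 194 191 190 190 190 189 188 189]
 [190 189 189 191 191 183 179 193 192 190 189 189 190 190 189 189 189]]
```

```bash
python3 - <<'E'
from h import *
np.set_printoptions(precision=2,suppress=True)
T=cv2.imread("pics/top0.png");S=cv2.imread("pics/side0.png")
print("cap z160",onz("top",(403.92,223.84),160),"side cap mid",tri((319.76,129.08),(403.92,223.84)))
# bore: stand
a=np.arctan2(121.9/1*0+4.35,122);c=np.array([512.2,-210.5]);print("bore pred",c+36*np.array([np.cos(a),np.sin(a)]),np.degrees(a))
g=T.mean(2)[205:209,227:232];g=np.clip(g-105,0,None);yy,xx=np.mgrid[205:209,227:232];uv=(np.sum(g*xx)/g.sum(),np.sum(g*yy)/g.sum());print(uv,onz("top",uv,58))
g=S.mean(2)[249:253,278:282];g=np.clip(g-105,0,None);yy,xx=np.mgrid[249:253,278:282];uv2=(np.sum(g*xx)/g.sum(),np.sum(g*yy)/g.sum());print(uv2,onz("side",uv2,58),tri(uv2,uv))
# side sink corners
x,y,w,h=255,215,55,55
m=cv2.inRange(cv2.cvtColor(S[y:y+h,x:x+w],cv2.COLOR_BGR2HSV),(0,0,180),(180,60,255))
q=max(cv2.findContours(m,0,2)[0],key=cv2.contourArea);b=cv2.approxPolyDP(cv2.convexHull(q),3,True)[:,0]+[x,y];print(b)
p=np.array([onz("side",v,58)[:2] for v in b]);print(p,p.mean(0))
for z in(75,):print([proj("side",(548,-209,z)),proj("top",(548,-209,z))])
# expected px of punch collar/grip at estimate
E
```

```text
cap z160 [ 548.73 -208.65  160.  ] side cap mid (array([ 548.15, -211.29,  150.42]), np.float64(1.275117853535706))
bore pred [ 548.18 -209.22] 2.0420582013758453
(np.float64(229.91550695825046), np.float64(206.91749502982108)) [597.97 205.98  58.  ]
(np.float64(279.97433547204406), np.float64(250.62144821264897)) [593.78 206.71  58.  ] (array([596.04, 205.88,  56.47]), np.float64(4.039682384106976))
[[300 225]
 [294 262]
 [262 258]
 [271 221]]
[[555.2  110.29]
 [550.18 235.27]
 [636.18 238.73]
 [639.49 111.2 ]] [595.26 173.87]
[array([318.21, 147.7 ]), array([394.95, 224.43])]
```

```bash
python3 -m pendant '[{"dy":0,"dz":1,"ry":0.9},{"dz":1,"ry":0.9},{"dz":1,"ry":0.95},{"dx":-1,"dz":1},{"dx":-1,"dz":1}]'
```

```text
$[0]: bad value
```

```bash
python3 -m pendant '[{"dx":0.0,"dy":0.0,"dz":1.0,"rx":0.0,"ry":0.9,"rz":0.0,"fingers":1.0}]'; python3 -m pendant --help | head -20
```

```text
time: 0.22
eef_pos: [284.4, -557.0, 214.1]
ee_rot: [0.568, -0.421, 0.421, -0.568]
ft_force: [-0.3, 0.6, 0.0]
finger_gap: 1.002invalid input: not JSON, or not a number
```

```bash
python3 -m pendant '[{"dz":1.0,"ry":0.9,"fingers":1.0},{"dz":1.0,"ry":0.95,"fingers":1.0}]'
```

```text
$[0]: bad value
```

All keys are required in each row.

```bash
python3 -m pendant '[{"dx":0,"dy":0,"dz":1,"rx":0,"ry":0.9,"rz":0,"fingers":1},{"dx":0,"dy":0,"dz":1,"rx":0,"ry":0.95,"rz":0,"fingers":1}]'; python3 - <<'E'
from h import *
s=manip.get_state();M=R.from_quat(s["ee_rot"]).as_matrix();print(M.round(3),s["eef_pos"]);print(M.T@(np.array([548.4,-209.2,215])-s["eef_pos"])/30)
E
```

```text
time: 0.48
eef_pos: [344.2, -542.1, 214.2]
ee_rot: [-0.509, 0.491, -0.49, 0.509]
ft_force: [0.7, -0.8, -0.6]
finger_gap: 0.999
[[ 0.037 -0.     0.999]
 [-0.999  0.001  0.037]
 [-0.001 -1.    -0.   ]] [ 344.21884863 -542.11237132  214.21267643]
[-10.83535745  -0.02150144   7.21544019]
```

```bash
F='x'; python3 -m pendant '[{"dx":-1,"dy":0,"dz":0.7,"rx":0,"ry":0,"rz":0,"fingers":1},{"dx":-1,"dy":0,"dz":0.7,"rx":0,"ry":0,"rz":0,"fingers":1},{"dx":-1,"dy":0,"dz":0.7,"rx":0,"ry":0,"rz":0,"fingers":1},{"dx":-1,"dy":0,"dz":0.7,"rx":0,"ry":0,"rz":0,"fingers":1},{"dx":-1,"dy":0,"dz":0.7,"rx":0,"ry":0,"rz":0,"fingers":1}]'
python3 -m pendant '[{"dx":-1,"dy":0,"dz":0.7,"rx":0,"ry":0,"rz":0,"fingers":1},{"dx":-1,"dy":0,"dz":0.7,"rx":0,"ry":0,"rz":0,"fingers":1},{"dx":-1,"dy":0,"dz":0.7,"rx":0,"ry":0,"rz":0,"fingers":1},{"dx":-1,"dy":0,"dz":0.7,"rx":0,"ry":0,"rz":0,"fingers":1},{"dx":-1,"dy":0,"dz":0.7,"rx":0,"ry":0,"rz":0,"fingers":1}]'
python3 -m pendant '[{"dx":-0.8,"dy":0,"dz":0.2,"rx":0,"ry":0,"rz":0,"fingers":1},{"dx":0,"dy":0,"dz":0,"rx":0,"ry":0,"rz":0,"fingers":1},{"dx":0,"dy":0,"dz":0,"rx":0,"ry":0,"rz":0,"fingers":1}]'; python3 - <<'E'
from h import *
s=manip.get_state();M=R.from_quat(s["ee_rot"]).as_matrix();print(M.round(4),s["eef_pos"]);print(M.T@(np.array([548.4,-209.2,88])-s["eef_pos"])/30)
for n in("side","top"):cv2.imwrite(f"pics/{n}1.png",cams.capture(n)[:,:,::-1])
a=cv2.imread("pics/top1.png");b=cv2.imread("pics/side1.png")
f=lambda im,x,y,w,h:cv2.resize(im[y:y+h,x:x+w],(400,400),interpolation=cv2.INTER_CUBIC)
cv2.imwrite("pics/zoom1.png",np.hstack([f(a,350,170,100,100),f(b,270,80,100,100)]))
E
```

```text
time: 1.1
eef_pos: [442.7, -387.2, 214.2]
ee_rot: [0.51, -0.49, 0.489, -0.51]
ft_force: [-0.0, -0.6, 0.7]
finger_gap: 1.0
time: 1.72
eef_pos: [541.3, -233.0, 214.3]
ee_rot: [0.51, -0.49, 0.489, -0.51]
ft_force: [1.1, -0.5, 0.6]
finger_gap: 1.003
time: 2.1
eef_pos: [545.7, -210.4, 214.4]
ee_rot: [0.511, -0.489, 0.489, -0.51]
ft_force: [0.1, -0.0, 0.5]
finger_gap: 0.998
[[ 4.200e-02 -4.000e-04  9.991e-01]
 [-9.991e-01 -2.000e-04  4.200e-02]
 [ 2.000e-04 -1.000e+00 -5.000e-04]] [ 545.66593707 -210.44197998  214.40525503]
[-0.03831768  4.21345886  0.09470824]
```

View pics/zoom1.png

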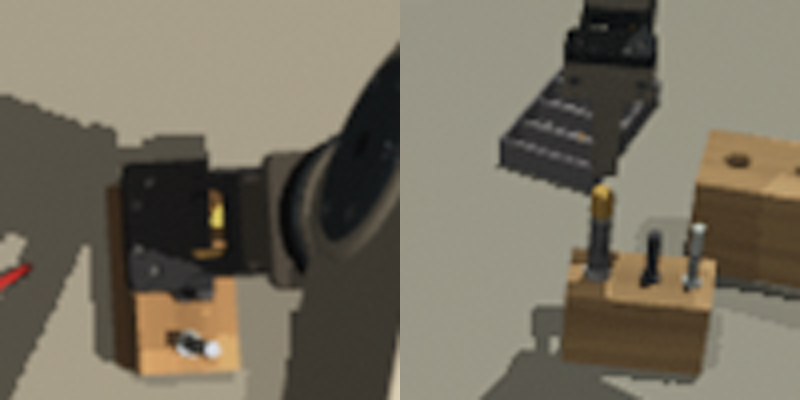

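The top view shows the gripper over the punch, with the cap visible beside the palm at about (404,223). In the side view it hangs above the cap at about (320,127). I'll descend in two stages.

```bash
python3 -m pendant '[{"dx":-0.04,"dy":0,"dz":0.09,"rx":0,"ry":0,"rz":0,"fingers":1},{"dx":0,"dy":0.6,"dz":0,"rx":0,"ry":0,"rz":0,"fingers":1},{"dx":0,"dy":0.6,"dz":0,"rx":0,"ry":0,"rz":0,"fingers":1},{"dx":0,"dy":0.6,"dz":0,"rx":0,"ry":0,"rz":0,"fingers":1},{"dx":0,"dy":0,"dz":0,"rx":0,"ry":0,"rz":0,"fingers":1}]'
 python3 - <<'E'
from h import *
s=manip.get_state();print(s["eef_pos"],s["ft_force"]);p=s["eef_pos"]
print(proj("side",p),proj("top",p))
for n in("side","top"):cv2.imwrite(f"pics/{n}2.png",cams.capture(n)[:,:,::-1])
a=cv2.imread("pics/top2.png");b=cv2.imread("pics/side2.png")
f=lambda im,x,y,w,h:cv2.resize(im[y:y+h,x:x+w],(400,400),interpolation=cv2.INTER_CUBIC)
cv2.imwrite("pics/zoom2.png",np.hstack([f(a,350,170,100,100),f(b,270,80,100,100)]))
E
```

```text
time: 2.82
eef_pos: [547.2, -208.2, 158.3]
ee_rot: [0.511, -0.491, 0.488, -0.51]
ft_force: [-0.4, -1.2, 0.6]
finger_gap: 1.003
[ 547.2379489  -208.1684464   158.27459214] [-0.39584786 -1.15282889  0.62765643]
[319.85577781 127.72620781] [403.52620361 224.49398114]
```

View pics/zoom2.png

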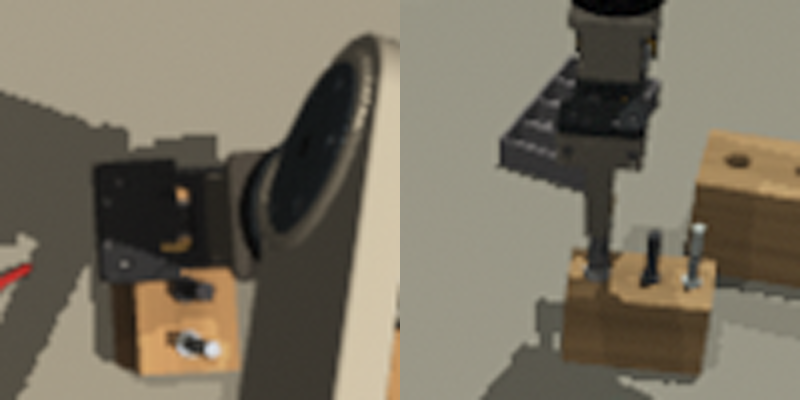

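```bash
python3 -m pendant '[{"dx":0.02,"dy":0.6,"dz":0.03,"rx":0,"ry":0,"rz":0,"fingers":1},{"dx":0,"dy":0.6,"dz":0,"rx":0,"ry":0,"rz":0,"fingers":1},{"dx":0,"dy":0.6,"dz":0,"rx":0,"ry":0,"rz":0,"fingers":1},{"dx":0,"dy":0.54,"dz":0,"rx":0,"ry":0,"rz":0,"fingers":1},{"dx":0,"dy":0,"dz":0,"rx":0,"ry":0,"rz":0,"fingers":1}]'
 python3 - <<'E'
from h import *
s=manip.get_state();print(s["eef_pos"],s["ft_force"])
M=R.from_quat(s["ee_rot"]).as_matrix();print(M.round(4))
E
```

```text
time: 3.55
eef_pos: [548.4, -208.8, 88.6]
ee_rot: [0.511, -0.49, 0.488, -0.51]
ft_force: [-0.3, -0.0, 0.2]
finger_gap: 1.0
[ 548.40958611 -208.78981819   88.58064151] [-0.27118746 -0.04701566  0.24933918]
[[ 0.0418 -0.0028  0.9991]
 [-0.9991  0.0011  0.0418]
 [-0.0012 -1.     -0.0028]]
```

```bash
python3 -m pendant '[{"dx":0,"dy":0,"dz":0,"rx":0,"ry":0,"rz":0,"fingers":-1},{"dx":0,"dy":0,"dz":0,"rx":0,"ry":0,"rz":0,"fingers":-1},{"dx":0,"dy":0,"dz":0,"rx":0,"ry":0,"rz":0,"fingers":-1},{"dx":0,"dy":0,"dz":0,"rx":0,"ry":0,"rz":0,"fingers":-1},{"dx":0,"dy":0,"dz":0,"rx":0,"ry":0,"rz":0,"fingers":-1}]'; python3 -m pendant '[{"dx":0,"dy":0,"dz":0,"rx":0,"ry":0,"rz":0,"fingers":-1},{"dx":0,"dy":0,"dz":0,"rx":0,"ry":0,"rz":0,"fingers":-1},{"dx":0,"dy":0,"dz":0,"rx":0,"ry":0,"rz":0,"fingers":-1}]'
```

```text
time: 4.18
eef_pos: [549.6, -209.3, 90.6]
ee_rot: [-0.51, 0.489, -0.49, 0.51]
ft_force: [0.0, 0.3, -0.1]
finger_gap: 0.479
time: 4.55
eef_pos: [549.5, -209.2, 90.4]
ee_rot: [-0.51, 0.489, -0.489, 0.51]
ft_force: [0.8, 0.1, 0.2]
finger_gap: 0.201
```

```bash
python3 -m pendant '[{"dx":0,"dy":0,"dz":0,"rx":0,"ry":0,"rz":0,"fingers":-1},{"dx":0,"dy":-0.2,"dz":0,"rx":0,"ry":0,"rz":0,"fingers":-1},{"dx":0,"dy":-0.4,"dz":0,"rx":0,"ry":0,"rz":0,"fingers":-1},{"dx":0,"dy":-0.6,"dz":0,"rx":0,"ry":0,"rz":0,"fingers":-1},{"dx":0,"dy":-0.6,"dz":0,"rx":0,"ry":0,"rz":0,"fingers":-1}]'; python3 -m pendant '[{"dx":0,"dy":-0.6,"dz":0,"rx":0,"ry":0,"rz":0,"fingers":-1},{"dx":0,"dy":-0.6,"dz":0,"rx":0,"ry":0,"rz":0,"fingers":-1},{"dx":0,"dy":-0.4,"dz":0,"rx":0,"ry":0,"rz":0,"fingers":-1},{"dx":0,"dy":0,"dz":0,"rx":0,"ry":0,"rz":0,"fingers":-1}]'
 python3 - <<'E'
from h import *
s=manip.get_state();print(s["eef_pos"],s["ft_force"]);p=s["eef_pos"]
M=R.from_quat(s["ee_rot"]).as_matrix();print(M.round(4)); print(M.T@(np.array([597.5,206.3,p[2]])-p)/30)
for n in("side","top"):cv2.imwrite(f"pics/{n}3.png",cams.capture(n)[:,:,::-1])
a=cv2.imread("pics/top3.png");b=cv2.imread("pics/side3.png")
f=lambda im,x,y,w,h:cv2.resize(im[y:y+h,x:x+w],(400,400),interpolation=cv2.INTER_CUBIC)
cv2.imwrite("pics/zoom3.png",np.hstack([f(a,350,170,100,100),f(b,290,80,70,70)]))
E
```

```text
time: 5.18
eef_pos: [549.8, -209.4, 146.1]
ee_rot: [-0.51, 0.489, -0.49, 0.51]
ft_force: [0.1, -1.1, -1.8]
finger_gap: 0.195
time: 5.68
eef_pos: [550.0, -209.4, 193.5]
ee_rot: [-0.51, 0.489, -0.49, 0.511]
ft_force: [-1.1, -0.1, -2.8]
finger_gap: 0.2
[ 550.03355042 -209.42254171  193.45250519] [-1.12428936 -0.06411039 -2.76067518]
[[ 4.180e-02  1.600e-03  9.991e-01]
 [-9.991e-01 -6.000e-04  4.180e-02]
 [ 7.000e-04 -1.000e+00  1.600e-03]]
[-1.37791535e+01 -5.71920358e-03  2.16017043e+00]
```

View pics/zoom3.png

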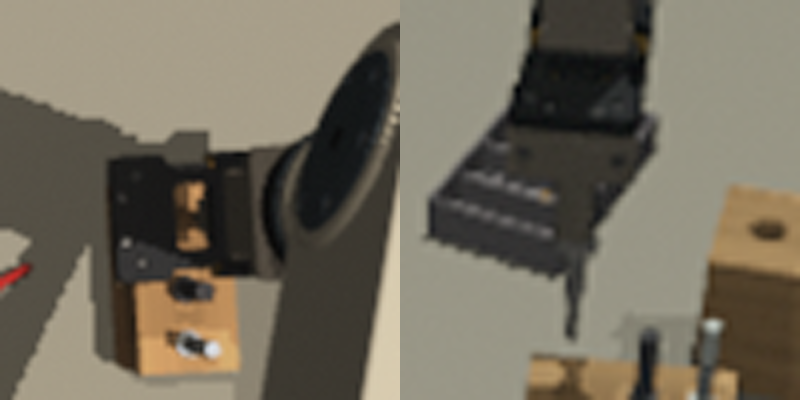

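```bash
python3 -m pendant '[{"dx":-0.5,"dy":0,"dz":0.1,"rx":0,"ry":0,"rz":0,"fingers":-1},{"dx":-1,"dy":0,"dz":0.15,"rx":0,"ry":0,"rz":0,"fingers":-1},{"dx":-1,"dy":0,"dz":0.15,"rx":0,"ry":0,"rz":0,"fingers":-1},{"dx":-1,"dy":0,"dz":0.15,"rx":0,"ry":0,"rz":0,"fingers":-1},{"dx":-1,"dy":0,"dz":0.15,"rx":0,"ry":0,"rz":0,"fingers":-1}]'; python3 -m pendant '[{"dx":-1,"dy":0,"dz":0.15,"rx":0,"ry":0,"rz":0,"fingers":-1},{"dx":-1,"dy":0,"dz":0.15,"rx":0,"ry":0,"rz":0,"fingers":-1},{"dx":-1,"dy":0,"dz":0.15,"rx":0,"ry":0,"rz":0,"fingers":-1},{"dx":-1,"dy":0,"dz":0.15,"rx":0,"ry":0,"rz":0,"fingers":-1},{"dx":-1,"dy":0,"dz":0.15,"rx":0,"ry":0,"rz":0,"fingers":-1}]'
python3 -m pendant '[{"dx":-1,"dy":0,"dz":0.15,"rx":0,"ry":0,"rz":0,"fingers":-1},{"dx":-1,"dy":0,"dz":0.15,"rx":0,"ry":0,"rz":0,"fingers":-1},{"dx":-1,"dy":0,"dz":0.15,"rx":0,"ry":0,"rz":0,"fingers":-1},{"dx":-0.7,"dy":0,"dz":0.1,"rx":0,"ry":0,"rz":0,"fingers":-1},{"dx":-0.5,"dy":0,"dz":0.1,"rx":0,"ry":0,"rz":0,"fingers":-1}]'
python3 -m pendant '[{"dx":0,"dy":0,"dz":0,"rx":0,"ry":0,"rz":0,"fingers":-1},{"dx":0,"dy":0,"dz":0,"rx":0,"ry":0,"rz":0,"fingers":-1}]'
 cat > st.py <<'E'
from h import *
import sys
t=np.array(eval(sys.argv[1]));tag=sys.argv[2]
np.set_printoptions(precision=3,suppress=True)
s=manip.get_state();p=s["eef_pos"]
M=R.from_quat(s["ee_rot"]).as_matrix();print(p,s["ft_force"],s["finger_gap"]);print(M.round(4)); print("todo",M.T@(t-p)/30)
for n in("side","top"):cv2.imwrite(f"pics/{n}{tag}.png",cams.capture(n)[:,:,::-1])
a=cv2.imread(f"pics/top{tag}.png");b=cv2.imread(f"pics/side{tag}.png")
def f(im,n,z,w):
    u,v=np.round(proj(n,(t[0],t[1],z))).astype(int)-w//2;print(n,"crop",u,v);return cv2.resize(im[v:v+w,u:u+w],(400,400),interpolation=cv2.INTER_CUBIC)
cv2.imwrite(f"pics/zoom{tag}.png",np.hstack([f(a,"top",100,80),f(b,"side",100,50)]))
E
python3 st.py '[597.5,206.3,193]' 4
```

```text
time: 6.4
eef_pos: [564.5, -71.5, 191.7]
ee_rot: [0.511, -0.49, 0.489, -0.51]
ft_force: [-0.1, 0.0, -1.5]
finger_gap: 0.197
time: 7.02
eef_pos: [580.4, 79.2, 191.7]
ee_rot: [0.511, -0.49, 0.489, -0.51]
ft_force: [-0.4, 0.0, -1.3]
finger_gap: 0.195
time: 7.65
eef_pos: [594.9, 205.3, 191.9]
ee_rot: [0.511, -0.489, 0.489, -0.51]
ft_force: [0.3, -0.2, -3.1]
finger_gap: 0.197
time: 7.9
eef_pos: [595.1, 203.4, 192.2]
ee_rot: [0.51, -0.489, 0.49, -0.51]
ft_force: [-0.1, -1.1, -1.6]
finger_gap: 0.2
[595.138 203.366 192.24 ] [-0.105 -1.139 -1.629] 0.2003360605204862
[[ 0.042 -0.     0.999]
 [-0.999 -0.001  0.042]
 [ 0.    -1.    -0.   ]]
todo [-0.094 -0.025  0.083]
top crop 188 166
side crop 253 216
```

View pics/zoom4.png

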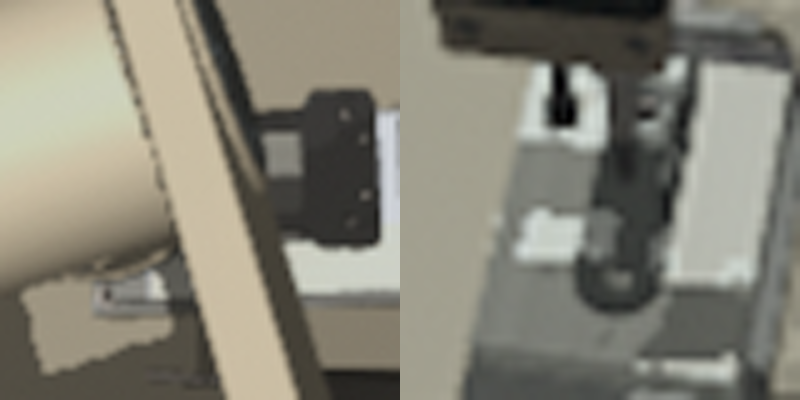

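```bash
python3 -m pendant '[{"dx":-0.09,"dy":0.4,"dz":0.08,"rx":0,"ry":0,"rz":0,"fingers":-1},{"dx":0,"dy":0.4,"dz":0,"rx":0,"ry":0,"rz":0,"fingers":-1},{"dx":0,"dy":0.2,"dz":0,"rx":0,"ry":0,"rz":0,"fingers":-1},{"dx":0,"dy":0,"dz":0,"rx":0,"ry":0,"rz":0,"fingers":-1},{"dx":0,"dy":0,"dz":0,"rx":0,"ry":0,"rz":0,"fingers":-1}]'
python3 st.py '[597.5,206.3,162]' 5
```

```text
time: 8.62
eef_pos: [597.7, 206.9, 162.6]
ee_rot: [-0.51, 0.489, -0.489, 0.51]
ft_force: [0.4, 0.0, -1.4]
finger_gap: 0.2
[597.717 206.904 162.552] [ 0.405  0.009 -1.432] 0.2004802194070805
[[ 0.042  0.     0.999]
 [-0.999  0.     0.042]
 [-0.    -1.     0.   ]]
todo [ 0.02   0.018 -0.008]
top crop 188 166
side crop 253 216
```

View pics/zoom5.png

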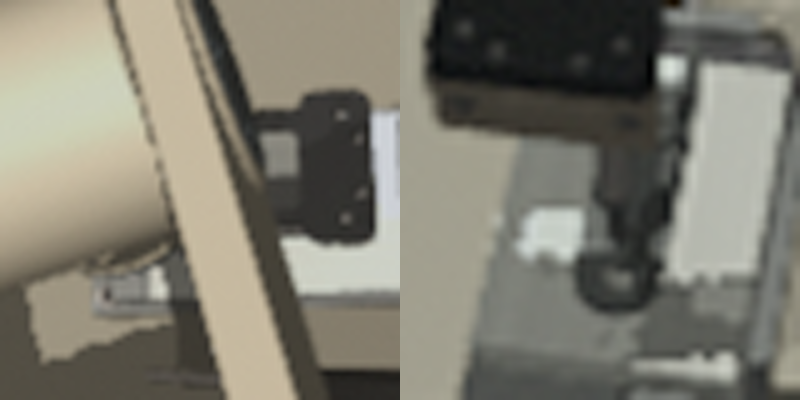

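The tip is visible in the side view just above the ring of the hole, at about (281,248). I'll enlarge it further.

```bash
python3 - <<'E'
import cv2,numpy as np
a=cv2.imread("pics/side5.png")[232:260,265:295];b=cv2.imread("pics/side4.png")[232:260,265:295]
g=lambda x:cv2.convertScaleAbs(cv2.resize(x,(400,373),interpolation=cv2.INTER_CUBIC),alpha=2,beta=-60)
cv2.imwrite("pics/zoom5b.png",np.hstack([g(b),g(a)]))
print(cv2.imread("pics/side5.png").mean(2).astype(int)[236:258,272:290])
E
```

```text
[[125 123 124 125 122  95  59  63  63  58  56  59  57  68  85  64 124 184]
 [124 124 125 125 122  95  58  65  62  59  56  57  58  73  84  53 135 189]
 [124 124 125 125 114  78  59  65  62  60  57  59  57  71  78  42 136 188]
 [123 122 124 126 112  67  59  65  63  59  56  59  53  51  49  66 148 187]
 [121 122 124 124 109  57  59  66  60  55  57  56  43  37  32  99 166 185]
 [118 118 119 121 113  82  51  47  47  50  56  46  40  39  31 128 184 185]
 [184 185 187 168 111 106  81  41  36  51  55  40  41  38  34 137 189 183]
 [202 203 205 187 118 109  96  41  34  53  53  39  41  37  46 140 188 182]
 [199 201 203 184 111 107  95  44  35  45  47  42  39  57  94 154 186 181]
 [200 200 198 170 102 109  96  53  35  43  40  38  59  86 118 166 185 180]
 [202 202 198 167 117 119 108  86  48  51  42  39  75  95 134 182 184 180]
 [182 207 189 120  91  88  83  74  60  53  38  39  72 102 151 187 183 179]
 [140 167 144  61  57  57  54  57  55  46  42  39  50  73 145 187 182 179]
 [111 116  92  57  57  57  64  71  54  48  43  50  35  48 141 189 183 182]
 [117 121  98  52  57  55  74  95 100  99  59  53  38  99 141 164 188 169]
 [123 126 111  58  56  55  64  86 101  97  57  43  35  81 103 108 139 124]
 [122 124 111  67  54  58  58  63  71  69  52  39  41  63  83  84  82  98]
 [122 124 120  96  52  51  57  58  56  57  51  39  63  86  92  90  88 104]
 [123 123 124 119  97  62  42  46  48  45  46  65  85  91  91  91  88 104]
 [122 122 122 124 120 109 100  88  90  97 109 104  91  91  90  88  88  94]
 [122 122 122 122 122 124 122 118 119 123 120  99  90  90  91  90  88  89]
 [122 123 122 122 122 122 116 113 126 118  98  87  88  90  91  90  90  90]]
```

View pics/zoom5b.png

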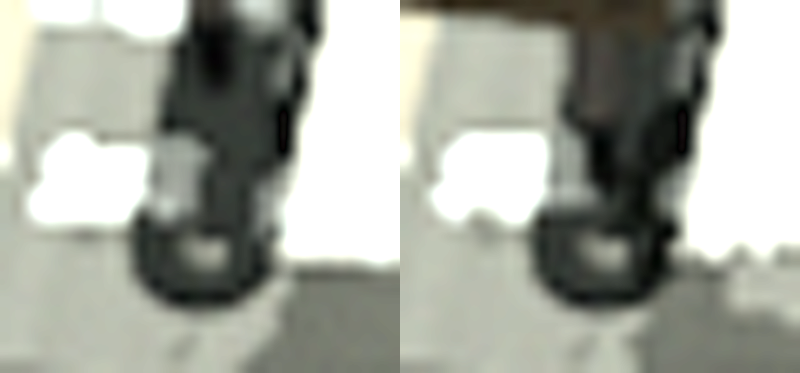

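```bash
python3 - <<'E'
from h import *
np.set_printoptions(precision=2,suppress=True)
for dx in(-1,0):
  for z in(162,147,117,109,90,80,70,58): print(dx,z,proj("side",(597.7+dx,206.9,z)))
print(proj("side",(598,206,58)),proj("side",(597.1,206.8,63)))
E
```

```text
-1 162 [277.99 227.  ]
-1 147 [278.13 230.63]
-1 117 [278.4  237.63]
-1 109 [278.47 239.44]
-1 90 [278.64 243.66]
-1 80 [278.72 245.84]
-1 70 [278.8  247.98]
-1 58 [278.9  250.51]
0 162 [277.6  226.94]
0 147 [277.74 230.57]
0 117 [278.02 237.57]
0 109 [278.1  239.38]
0 90 [278.27 243.61]
0 80 [278.35 245.78]
0 70 [278.44 247.93]
0 58 [278.54 250.46]
[278.5  250.17] [278.72 249.41]
```

```bash
python3 - <<'E'
import cv2,numpy as np
g=lambda x:cv2.resize(np.uint8(255*np.clip(x/130.,0,1)**0.8),(400,600),interpolation=cv2.INTER_NEAREST)
print()
cv2.imwrite("pics/zoom5c.png",np.hstack([g(cv2.imread(f"pics/side{k}.png")[226:256,271:291]) for k in(0,5)]))
E
```

```text
(no output)
```

View pics/zoom5c.png

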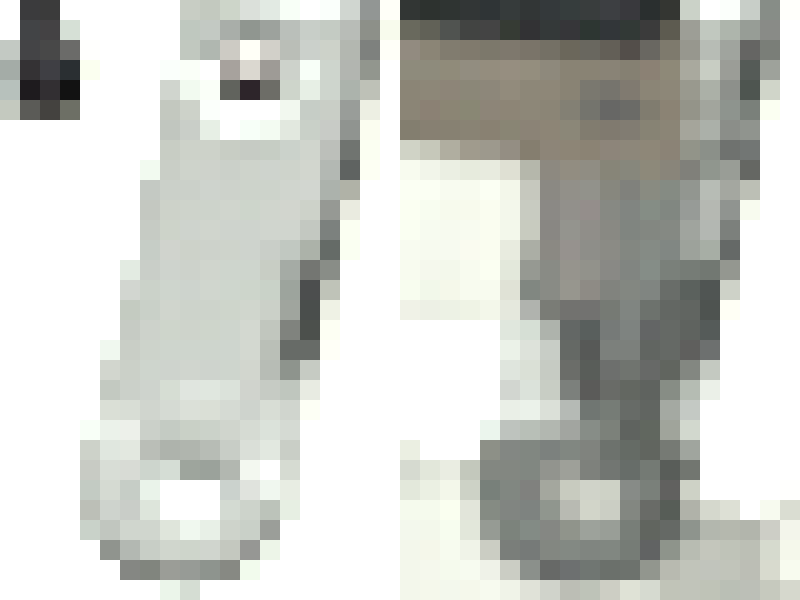

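The tip sits at about (280.5,245) and the hole centre at about (280.0,250.5), so the punch is roughly 1 mm short in x. I'll shift it and lower it a little, then look again.

```bash
python3 -m pendant '[{"dx":0.02,"dy":0.1,"dz":0.04,"rx":0,"ry":0,"rz":0,"fingers":-1},{"dx":0,"dy":0.1,"dz":0,"rx":0,"ry":0,"rz":0,"fingers":-1},{"dx":0,"dy":0.1,"dz":0,"rx":0,"ry":0,"rz":0,"fingers":-1},{"dx":0,"dy":0,"dz":0,"rx":0,"ry":0,"rz":0,"fingers":-1},{"dx":0,"dy":0,"dz":0,"rx":0,"ry":0,"rz":0,"fingers":-1}]'
python3 st.py '[598.7,206.3,152]' 6
python3 - <<'E'
import cv2,numpy as np
g=lambda x:cv2.resize(np.uint8(255*np.clip(x/130.,0,1)**0.8),(400,600),interpolation=cv2.INTER_NEAREST)
cv2.imwrite("pics/zoom6c.png",np.hstack([g(cv2.imread(f"pics/side{k}.png")[226:256,271:291]) for k in(5,6)]))
E
```

```text
time: 9.35
eef_pos: [598.8, 206.3, 153.4]
ee_rot: [0.51, -0.489, 0.489, -0.51]
ft_force: [-0.2, -0.3, -1.6]
finger_gap: 0.204
[598.764 206.295 153.364] [-0.212 -0.3   -1.592] 0.2037499268266912
[[ 0.042 -0.     0.999]
 [-0.999 -0.     0.042]
 [ 0.    -1.    -0.   ]]
todo [-0.     0.045 -0.002]
top crop 188 166
side crop 253 216
```

View pics/zoom6c.png

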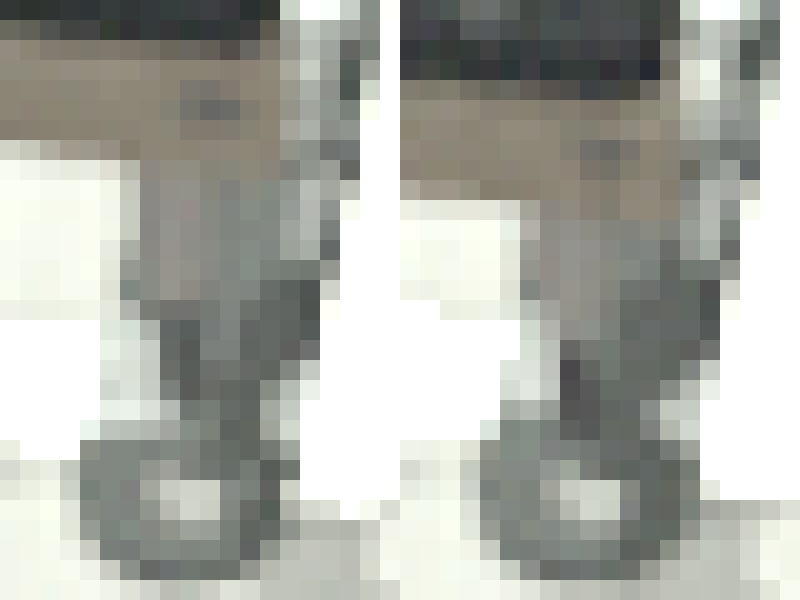

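```bash
python3 - <<'E'
import cv2,numpy as np
for k in(5,6):
    a=cv2.imread(f"pics/side{k}.png").astype(int);d=(a[:,:,2]-a[:,:,1])
    print(k);print(np.c_[np.arange(234,252),d[234:252,274:290]])
E
```

```text
5
[[234  -3  -2  -1  -1   2   3   2   1   0   2   2   0  -3  -2  -1  -2]
 [235  -2  -3  -2  -1   1   1   0   0  -1  -1  -3  -2  -3  -2  -2  -3]
 [236  -1  -2  -2  -2   1   1   3  -1  -2  -4  -3  -2  -2  -2  -2  -3]
 [237  -2  -2  -3  -2   1   0   1   0  -3  -2  -2  -2  -2  -2  -2  -3]
 [238  -1  -2  -2  -2   1   2   0   0  -2  -3  -3  -3  -4  -2  -3  -3]
 [239  -2  -2  -3  -2  -1   1   0   0  -2  -4  -3  -3  -3  -2  -3  -2]
 [240  -2  -2  -1  -3  -1   1   2  -1  -2  -3  -2  -3  -2  -2  -3  -2]
 [241  -3  -2  -2  -2  -1   0   0  -2  -3  -3  -2  -2  -2  -2  -2  -2]
 [242  -7  -6  -4  -5  -3  -2  -3  -2  -3  -1  -2  -2  -3  -2  -2  -2]
 [243  -7  -8  -4  -3  -3  -2  -1  -2  -2  -2  -2   0  -2  -3  -2  -3]
 [244  -7  -8  -4  -4  -3  -1  -2  -1  -2  -1  -2  -2  -3  -3  -2  -2]
 [245  -8  -7  -3  -4  -3  -2   0  -1  -2  -2  -3  -4  -3  -3  -2  -2]
 [246  -7  -7  -3  -4  -3  -3  -3  -3  -2  -2  -3  -3  -3  -2  -2  -2]
 [247  -7  -6  -3  -4  -3  -2  -3  -3  -2  -3  -2  -4  -3  -2  -2  -3]
 [248  -6  -2  -2  -3  -3  -3  -2  -3  -3  -2  -2  -3  -3  -3  -3  -3]
 [249  -3  -2  -2  -3  -1  -1  -2
[... 761 characters left out ...]
 -7  -4  -5  -1   1  -1  -2  -3  -2  -2  -2  -2  -3  -2  -2]
 [243  -7  -8  -5  -4  -3   0  -1  -3  -1  -2  -2   0  -1  -2  -3  -3]
 [244  -8  -7  -4  -4  -2   1  -1  -3  -2  -2  -3  -2  -3  -2  -3  -2]
 [245  -7  -7  -3  -3  -3   0   0  -3  -2  -1  -2  -2  -3  -2  -2  -2]
 [246  -8  -6  -3  -3  -2   0   0  -2  -2  -2  -3  -3  -2  -2  -3  -2]
 [247  -5  -6  -4  -4  -3  -1  -1  -2  -3  -2  -2  -3  -2  -3  -3  -1]
 [248  -2  -2  -4  -3  -2  -3  -2  -2  -1  -3  -2  -2  -4  -3  -4  -3]
 [249  -3  -2  -2  -2  -2  -4  -1  -1  -3  -3  -2  -3  -3  -4  -3  -3]
 [250  -3  -3  -3  -3  -1  -2  -2  -3  -2  -3  -1  -2  -2  -4  -3  -3]
 [251  -2  -3  -3  -3  -1  -2  -2  -3  -2  -2  -1  -3  -1  -2  -2  -1]]
```

```bash
python3 -m pendant '[{"dx":0,"dy":0.07,"dz":-0.03,"rx":0,"ry":0,"rz":0,"fingers":-1},{"dx":0,"dy":0.1,"dz":0,"rx":0,"ry":0,"rz":0,"fingers":-1},{"dx":0,"dy":0.06,"dz":0,"rx":0,"ry":0,"rz":0,"fingers":-1},{"dx":0,"dy":0,"dz":0,"rx":0,"ry":0,"rz":0,"fingers":-1}]'
python3 st.py '[597.8,206.3,152]' 7
python3 - <<'E'
import cv2,numpy as np
g=lambda x:cv2.resize(np.uint8(255*np.clip(x/130.,0,1)**0.8),(400,600),interpolation=cv2.INTER_NEAREST)
cv2.imwrite("pics/zoom7c.png",np.hstack([g(cv2.imread(f"pics/side{k}.png")[226:256,271:291]) for k in(6,7)]))
a=cv2.imread(f"pics/side7.png").astype(int);d=(a[:,:,2]-a[:,:,1])
print(np.c_[np.arange(238,254),d[238:254,274:290]]);print(a.mean(2).astype(int)[242:254,274:290])
E
```

```text
time: 9.95
eef_pos: [597.8, 206.2, 146.2]
ee_rot: [0.51, -0.49, 0.489, -0.51]
ft_force: [-0.8, -0.5, -1.9]
finger_gap: 0.199
[597.756 206.24  146.246] [-0.772 -0.453 -1.892] 0.1987458541121194
[[ 0.042 -0.     0.999]
 [-0.999 -0.     0.042]
 [ 0.    -1.    -0.   ]]
todo [-0.002 -0.192  0.001]
top crop 188 166
side crop 253 216
[[238  -1  -1  -1   1   1   3   2   4   3   3   4  -1  -3  -1  -3  -3]
 [239  -2  -2  -3  -2   1   1   2   1   0  -2   1  -2  -3  -2  -3  -3]
 [240  -2  -2  -3  -3   0   0   0   0  -1  -3  -2  -2  -3  -2  -2  -2]
 [241  -3  -5  -6  -3   0   2   0   1  -1  -1  -3  -3  -1  -3  -2  -2]
 [242  -7  -7  -6  -4  -1   2   0   0  -2  -3  -1  -2  -2  -2  -3  -2]
 [243  -8  -7  -5  -3  -1   2   1  -1  -2  -2  -1  -2  -2  -3  -2  -3]
 [244  -8  -7  -4  -3  -3  -1   0  -2  -2  -2  -3  -2  -2  -2  -2  -3]
 [245  -8  -6  -3  -3  -3  -2   1  -2  -3  -2  -2  -2  -3  -2  -3  -3]
 [246  -8  -7  -3  -3  -2   1   0  -1  -2  -1  -3  -1  -3  -2  -3  -3]
 [247  -5  -7  -4  -3  -3  -1   0  -1  -1  -1  -3  -3  -3  -3  -3  -2]
 [248  -3  -2  -3  -4  -3   0   0  -1  -2  -1  -3  -2  -2  -3
[... 470 characters left out ...]
  41  40  35  45 141 188 182]
 [204 184 110 109 100  66  53  49  38  40  39  58  94 153 187 181]
 [198 168 104 111 101  63  36  38  41  39  60  86 118 165 184 181]
 [198 156  76  82  74  45  30  38  43  40  76  96 136 181 183 179]
 [157 110  55  60  52  40  30  34  42  40  57  74 143 188 183 180]
 [108  65  60  61  50  37  32  35  43  42  39  45 139 188 183 180]
 [ 94  58  58  58  64  68  45  41  38  42  39  50 144 192 186 184]
 [100  54  56  54  73  96  87  72  43  40  39  55 112 144 140 137]
 [109  59  56  57  64  85  96  85  49  40  38  53  74  80  80  75]
 [111  67  53  57  58  64  73  67  44  40  41  63  85  86  98 110]
 [121  96  52  52  56  57  57  54  36  41  63  86  92  90 104 124]]
```

View pics/zoom7c.png

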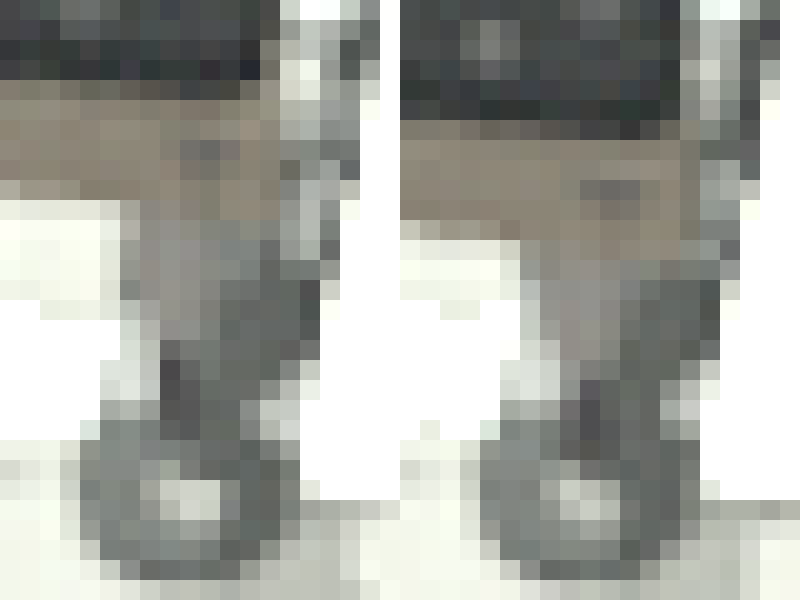

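The pin is now at columns 279–281 with its end near row 249, which lines up with the hole at 280. I'll approach in small steps and watch the force.

```bash
python3 -m pendant '[{"dx":0,"dy":0.05,"dz":0,"rx":0,"ry":0,"rz":0,"fingers":-1},{"dx":0,"dy":0.05,"dz":0,"rx":0,"ry":0,"rz":0,"fingers":-1}]'; python3 -m pendant '[{"dx":0,"dy":0.05,"dz":0,"rx":0,"ry":0,"rz":0,"fingers":-1}]';python3 -m pendant '[{"dx":0,"dy":0,"dz":0,"rx":0,"ry":0,"rz":0,"fingers":-1}]'
```

```text
time: 10.3
eef_pos: [597.9, 206.3, 143.4]
ee_rot: [-0.51, 0.489, -0.489, 0.51]
ft_force: [0.7, -0.4, -0.9]
finger_gap: 0.199
time: 10.42
eef_pos: [597.9, 206.3, 141.8]
ee_rot: [0.51, -0.489, 0.489, -0.51]
ft_force: [0.4, 0.3, -2.1]
finger_gap: 0.2
time: 10.55
eef_pos: [597.8, 206.2, 141.8]
ee_rot: [0.51, -0.489, 0.489, -0.51]
ft_force: [0.3, 0.4, -1.4]
finger_gap: 0.199
```

```bash
for i in 1 2; do python3 -m pendant '[{"dx":0,"dy":0.033,"dz":0,"rx":0,"ry":0,"rz":0,"fingers":-1},{"dx":0,"dy":0,"dz":0,"rx":0,"ry":0,"rz":0,"fingers":-1}]' | grep -E "eef|force"; done
```

```text
eef_pos: [597.8, 206.3, 140.9]
ft_force: [-0.3, 0.5, -1.5]
eef_pos: [597.8, 206.3, 139.9]
ft_force: [-0.2, -0.6, -1.2]
```

```bash
python3 -m pendant '[{"dx":0,"dy":0.033,"dz":0,"rx":0,"ry":0,"rz":0,"fingers":-1},{"dx":0,"dy":0,"dz":0,"rx":0,"ry":0,"rz":0,"fingers":-1}]' | grep -E "eef|force";python3 -m pendant '[{"dx":0,"dy":0.033,"dz":0,"rx":0,"ry":0,"rz":0,"fingers":-1},{"dx":0,"dy":0,"dz":0,"rx":0,"ry":0,"rz":0,"fingers":-1}]' | grep -E "eef|force"
```

```text
eef_pos: [597.9, 206.3, 139.0]
ft_force: [0.4, -0.3, -1.5]
eef_pos: [598.1, 206.3, 138.2]
ft_force: [0.3, -0.1, -0.2]
```

```bash
python3 -m pendant '[{"dx":0,"dy":0.02,"dz":0,"rx":0,"ry":0,"rz":0,"fingers":-1},{"dx":0,"dy":0,"dz":0,"rx":0,"ry":0,"rz":0,"fingers":-1}]' | grep -E "eef|force"
python3 st.py '[597.8,206.3,138]' 8
python3 - <<'E'
import cv2,numpy as np
g=lambda x:cv2.resize(np.uint8(255*np.clip(x/130.,0,1)**0.8),(400,600),interpolation=cv2.INTER_NEAREST)
cv2.imwrite("pics/zoom8c.png",np.hstack([g(cv2.imread(f"pics/side{k}.png")[226:256,271:291]) for k in(7,8)]))
E
```

```text
eef_pos: [598.1, 206.3, 137.7]
ft_force: [-0.1, -0.6, 2.3]
[598.104 206.344 137.665] [-0.143 -0.645  2.258] 0.2040491944591382
[[ 0.042  0.001  0.999]
 [-0.999  0.     0.042]
 [-0.    -1.     0.001]]
todo [ 0.001 -0.011 -0.01 ]
top crop 188 166
side crop 253 216
```

View pics/zoom8c.png

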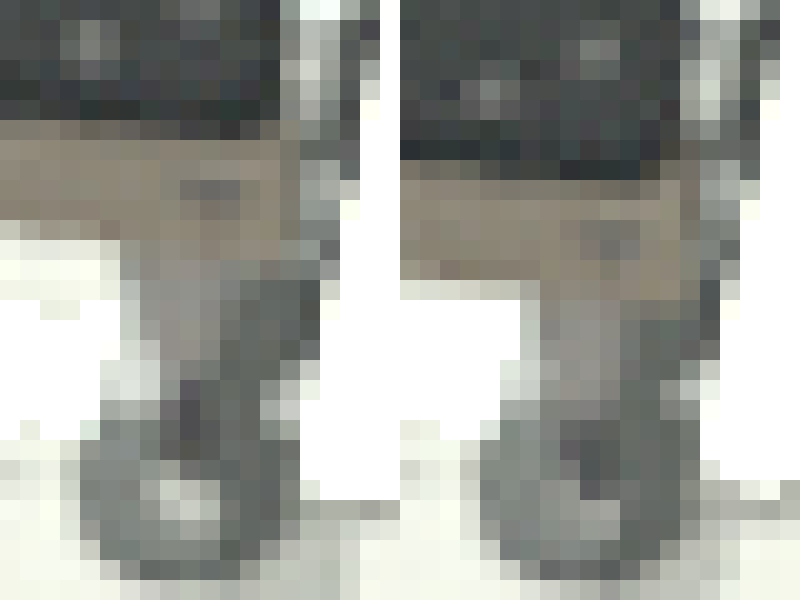

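The pin's end now lies inside the hole's ring at about (280,250.5), contact began near z=138.2, and there is no side force, so it is standing on the spot. I'll press in 0.5 mm rows.

```bash
P(){ :; }; python3 -m pendant '[{"dx":0,"dy":0.017,"dz":0,"rx":0,"ry":0,"rz":0,"fingers":-1},{"dx":0,"dy":0.017,"dz":0,"rx":0,"ry":0,"rz":0,"fingers":-1}]' | grep -E "eef|force"; python3 -m pendant '[{"dx":0,"dy":0.017,"dz":0,"rx":0,"ry":0,"rz":0,"fingers":-1},{"dx":0,"dy":0.017,"dz":0,"rx":0,"ry":0,"rz":0,"fingers":-1}]' | grep -E "eef|force"
```

```text
eef_pos: [598.1, 206.3, 136.6]
ft_force: [0.5, 0.8, 4.0]
eef_pos: [598.2, 206.4, 135.7]
ft_force: [0.3, 0.4, 6.4]
```

```bash
python3 -m pendant '[{"dx":0,"dy":0.017,"dz":0,"rx":0,"ry":0,"rz":0,"fingers":-1},{"dx":0,"dy":0.017,"dz":0,"rx":0,"ry":0,"rz":0,"fingers":-1}]' | grep -E "eef|force|gap"; python3 -m pendant '[{"dx":0,"dy":0.01,"dz":0,"rx":0,"ry":0,"rz":0,"fingers":-1}]' | grep -E "eef|force|gap"
```

```text
eef_pos: [598.4, 206.4, 135.0]
ft_force: [-0.3, -0.7, 8.8]
finger_gap: 0.201
eef_pos: [598.5, 206.4, 134.8]
ft_force: [-0.6, -0.9, 9.0]
finger_gap: 0.203
```

```bash
python3 -m pendant '[{"dx":0,"dy":0.01,"dz":0,"rx":0,"ry":0,"rz":0,"fingers":-1}]' | grep -E "eef|force"; python3 -m pendant '[{"dx":0,"dy":0.01,"dz":0,"rx":0,"ry":0,"rz":0,"fingers":-1}]' | grep -E "eef|force|rot"
```

```text
eef_pos: [598.6, 206.5, 134.6]
ft_force: [-0.6, 0.8, 8.3]
eef_pos: [598.6, 206.5, 134.3]
ee_rot: [-0.51, 0.489, -0.49, 0.511]
ft_force: [-0.5, -0.2, 8.7]
```

```bash
python3 -m pendant '[{"dx":0,"dy":0.01,"dz":0,"rx":0,"ry":0,"rz":0,"fingers":-1}]' | grep -E "eef|force"
```

```text
eef_pos: [598.7, 206.5, 134.1]
ft_force: [0.1, 0.5, 9.5]
```

```bash
python3 -m pendant '[{"dx":0,"dy":0.01,"dz":0,"rx":0,"ry":0,"rz":0,"fingers":-1}]' | grep -E "eef|force"
```

```text
eef_pos: [598.7, 206.5, 133.9]
ft_force: [-0.1, -0.0, 10.1]
```

```bash
python3 -m pendant '[{"dx":0,"dy":0.01,"dz":0,"rx":0,"ry":0,"rz":0,"fingers":-1}]' | grep -E "eef|force"
```

```text
eef_pos: [598.8, 206.5, 133.7]
ft_force: [0.1, -0.2, 9.7]
```

```bash
python3 -m pendant '[{"dx":0,"dy":0.01,"dz":0,"rx":0,"ry":0,"rz":0,"fingers":-1}]' | grep -E "eef|force"
```

```text
eef_pos: [598.9, 206.6, 133.4]
ft_force: [0.5, 0.1, 11.0]
```

```bash
python3 -m pendant '[{"dx":0,"dy":0.01,"dz":0,"rx":0,"ry":0,"rz":0,"fingers":-1}]' | grep -E "eef|force"; python3 -c "
from h import *
print(R.from_quat(manip.get_state()['ee_rot']).as_matrix().round(4))"
```

```text
eef_pos: [598.6, 206.5, 132.8]
ft_force: [-0.4, 0.1, 5.0]
[[ 4.180e-02  1.700e-03  9.991e-01]
 [-9.991e-01  6.000e-04  4.180e-02]
 [-5.000e-04 -1.000e+00  1.700e-03]]
```

The push dropped from 11.0 to 5.0 N, so the hammer snapped. Letting off now.

```bash
python3 -m pendant '[{"dx":0,"dy":-0.1,"dz":0,"rx":0,"ry":0,"rz":0,"fingers":-1},{"dx":0,"dy":-0.15,"dz":0,"rx":0,"ry":0,"rz":0,"fingers":-1},{"dx":0,"dy":-0.2,"dz":0,"rx":0,"ry":0,"rz":0,"fingers":-1},{"dx":0,"dy":-0.5,"dz":0,"rx":0,"ry":0,"rz":0,"fingers":-1},{"dx":0,"dy":-0.7,"dz":0,"rx":0,"ry":0,"rz":0,"fingers":-1}]'; python3 -m pendant '[{"dx":0,"dy":-0.4,"dz":0,"rx":0,"ry":0,"rz":0,"fingers":-1},{"dx":0,"dy":0,"dz":0,"rx":0,"ry":0,"rz":0,"fingers":-1}]'; python3 st.py '[549.5,-209.2,193]' 9
```

```text
time: 14.28
eef_pos: [597.5, 206.1, 182.0]
ee_rot: [0.511, -0.49, 0.489, -0.51]
ft_force: [-0.1, -0.5, -2.3]
finger_gap: 0.2
time: 14.52
eef_pos: [598.5, 206.5, 194.7]
ee_rot: [-0.51, 0.489, -0.49, 0.511]
ft_force: [-0.0, -0.4, -1.9]
finger_gap: 0.196
[598.485 206.454 194.713] [-0.03  -0.374 -1.919] 0.1964461935721179
[[ 0.042  0.002  0.999]
 [-0.999  0.001  0.042]
 [-0.001 -1.     0.002]]
todo [13.775  0.045 -2.211]
top crop 358 184
side crop 293 117
```

View pics/side9.png

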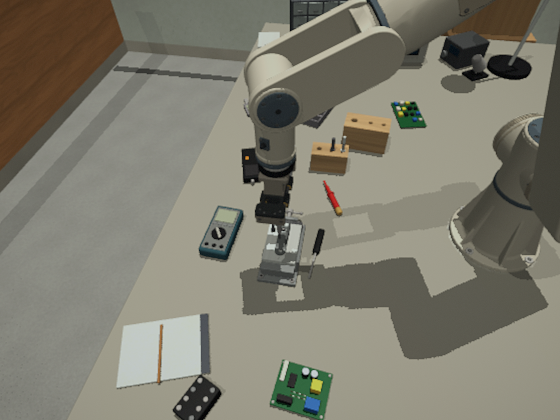

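```bash
python3 - <<'E'
from h import *
np.set_printoptions(precision=2,suppress=True)
f=lambda im,x,y,w,h:cv2.resize(im[y:y+h,x:x+w],(400,300),interpolation=cv2.INTER_NEAREST)
a=cv2.imread("pics/top9.png");b=cv2.imread("pics/side9.png")
cv2.imwrite("pics/zoom9b.png",np.hstack([f(a,375,208,40,30),f(b,305,138,40,30)]))
for n,im,(u,v) in(("top",a,(395,224)),("side",b,(319,148))):
    g=im[:,:,2].astype(float)[v-7:v+8,u-8:u+9];print(g.astype(int))
E
```

```text
[[197 189 183 179 182 185 185 185 188 191 191 187 189 192 196 199 202]
 [199 192 184 180 181 184 184 185 188 190 190 187 190 194 197 200 202]
 [200 198 187 178 181 183 184 184 187 190 189 188 189 194 197 199 202]
 [202 201 189 179 180 183 179 174 177 183 188 188 190 194 198 199 201]
 [202 202 191 179 180 178 154 130 125 138 164 183 188 194 198 199 202]
 [203 202 193 183 178 152 102  60  47  60 110 160 185 193 197 200 201]
 [202 202 198 189 169 110  52  45  50  50  61 125 177 194 197 200 201]
 [202 202 200 191 156  89  45  49  51  53  49 112 173 194 198 200 202]
 [202 202 200 192 164  99  49  51  55  55  53 115 172 193 198 200 202]
 [202 202 200 193 179 126  60  55  54  59  71 135 180 194 199 201 201]
 [202 202 200 192 185 161 122  93  84 104 135 172 189 194 198 201 201]
 [202 202 200 194 186 184 172 154 148 163 182 188 189 194 199 201 202]
 [202 202 201 197 191 187 184 181 183 187 188 188 190 194 198 200 202]
 [202 202 201 199 196 190 184 181 181 187 188 188 189 194 200 201 201]
 [202 202 202 200 196 190 184 180 182 187 188 189 189 193 198 201 202]]
[[161 163 167 169 165 165 163 159 
[... 331 characters left out ...]
179 179 179 180 179 167 161 174 179 180 180 181 181 182 183]
 [163 172 178 178 178 171 143 113 106 128 153 173 178 178 177 178 179]
 [164 174 176 175 178 160 100  70  76  81 125 168 175 174 175 175 176]
 [164 171 172 172 174 163 123  87  80  93 141 173 174 174 173 173 174]
 [165 173 173 174 175 172 166 163 160 162 169 177 179 178 177 176 176]
 [170 180 181 182 184 184 186 187 186 185 184 184 185 184 183 182 182]
 [175 188 188 187 188 188 188 188 188 187 187 187 188 188 186 186 186]
 [177 181 179 185 193 193 192 192 192 191 190 190 189 189 188 188 187]
 [142 127 128 133 144 146 153 154 160 168 173 182 181 186 195 194 194]
 [109  77  81  80  78  85  95  94 103 114 121 131 130 136 146 150 157]]
```

View pics/zoom9b.png

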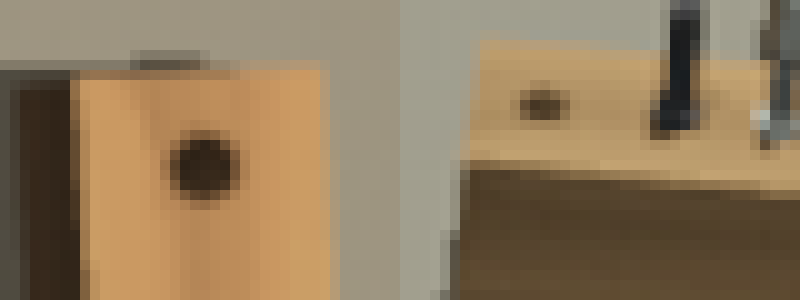

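```bash
python3 -m pendant '[{"dx":0.5,"dy":0,"dz":-0.1,"rx":0,"ry":0,"rz":0,"fingers":-1},{"dx":1,"dy":0,"dz":-0.15,"rx":0,"ry":0,"rz":0,"fingers":-1},{"dx":1,"dy":0,"dz":-0.15,"rx":0,"ry":0,"rz":0,"fingers":-1},{"dx":1,"dy":0,"dz":-0.15,"rx":0,"ry":0,"rz":0,"fingers":-1},{"dx":1,"dy":0,"dz":-0.15,"rx":0,"ry":0,"rz":0,"fingers":-1}]'; python3 -m pendant '[{"dx":1,"dy":0,"dz":-0.15,"rx":0,"ry":0,"rz":0,"fingers":-1},{"dx":1,"dy":0,"dz":-0.15,"rx":0,"ry":0,"rz":0,"fingers":-1},{"dx":1,"dy":0,"dz":-0.15,"rx":0,"ry":0,"rz":0,"fingers":-1},{"dx":1,"dy":0,"dz":-0.15,"rx":0,"ry":0,"rz":0,"fingers":-1},{"dx":1,"dy":0,"dz":-0.15,"rx":0,"ry":0,"rz":0,"fingers":-1}]'
python3 -m pendant '[{"dx":1,"dy":0,"dz":-0.15,"rx":0,"ry":0,"rz":0,"fingers":-1},{"dx":1,"dy":0,"dz":-0.15,"rx":0,"ry":0,"rz":0,"fingers":-1},{"dx":1,"dy":0,"dz":-0.15,"rx":0,"ry":0,"rz":0,"fingers":-1},{"dx":0.7,"dy":0,"dz":-0.15,"rx":0,"ry":0,"rz":0,"fingers":-1},{"dx":0.5,"dy":0,"dz":-0.15,"rx":0,"ry":0,"rz":0,"fingers":-1}]'
python3 -m pendant '[{"dx":0,"dy":0,"dz":0,"rx":0,"ry":0,"rz":0,"fingers":-1},{"dx":0,"dy":0,"dz":0,"rx":0,"ry":0,"rz":0,"fingers":-1}]'
python3 st.py '[549.2,-209.4,170]' 10
```

```text
time: 15.25
eef_pos: [581.6, 68.6, 192.8]
ee_rot: [0.511, -0.49, 0.489, -0.51]
ft_force: [-0.5, -0.1, -1.2]
finger_gap: 0.201
time: 15.88
eef_pos: [565.2, -82.0, 192.8]
ee_rot: [0.511, -0.49, 0.489, -0.51]
ft_force: [0.5, 0.1, -0.6]
finger_gap: 0.199
time: 16.5
eef_pos: [548.4, -208.2, 193.1]
ee_rot: [0.51, -0.49, 0.489, -0.51]
ft_force: [-0.1, 0.4, -1.9]
finger_gap: 0.203
time: 16.75
eef_pos: [549.1, -206.6, 193.4]
ee_rot: [-0.51, 0.49, -0.489, 0.51]
ft_force: [-0.5, -0.3, -2.2]
finger_gap: 0.198
[ 549.144 -206.553  193.401] [-0.484 -0.312 -2.163] 0.19811968058073073
[[ 0.042 -0.     0.999]
 [-0.999  0.     0.042]
 [-0.    -1.    -0.   ]]
todo [ 0.095  0.78  -0.002]
top crop 358 184
side crop 293 117
```

```bash
python3 -m pendant '[{"dx":0.095,"dy":0.4,"dz":0,"rx":0,"ry":0,"rz":0,"fingers":-1},{"dx":0,"dy":0.4,"dz":0,"rx":0,"ry":0,"rz":0,"fingers":-1},{"dx":0,"dy":0.13,"dz":0,"rx":0,"ry":0,"rz":0,"fingers":-1},{"dx":0,"dy":0,"dz":0,"rx":0,"ry":0,"rz":0,"fingers":-1},{"dx":0,"dy":0,"dz":0,"rx":0,"ry":0,"rz":0,"fingers":-1}]'
python3 st.py '[549.2,-209.4,165]' 11
python3 - <<'E'
import cv2,numpy as np
g=lambda x:cv2.resize(np.uint8(255*np.clip(x/200.,0,1)**0.8),(400,600),interpolation=cv2.INTER_NEAREST)
cv2.imwrite("pics/zoom11c.png",np.hstack([g(cv2.imread(f"pics/side{k}.png")[126:156,309:329]) for k in(9,11)]))
E
```

```text
time: 17.48
eef_pos: [549.5, -210.1, 165.8]
ee_rot: [-0.51, 0.489, -0.49, 0.51]
ft_force: [1.0, -0.4, -2.9]
finger_gap: 0.202
[ 549.454 -210.086  165.759] [ 0.977 -0.442 -2.918] 0.2024018694237785
[[ 0.042  0.     0.999]
 [-0.999 -0.     0.042]
 [ 0.    -1.     0.   ]]
todo [-0.023  0.025 -0.008]
top crop 358 184
side crop 293 117
```

View pics/zoom11c.png

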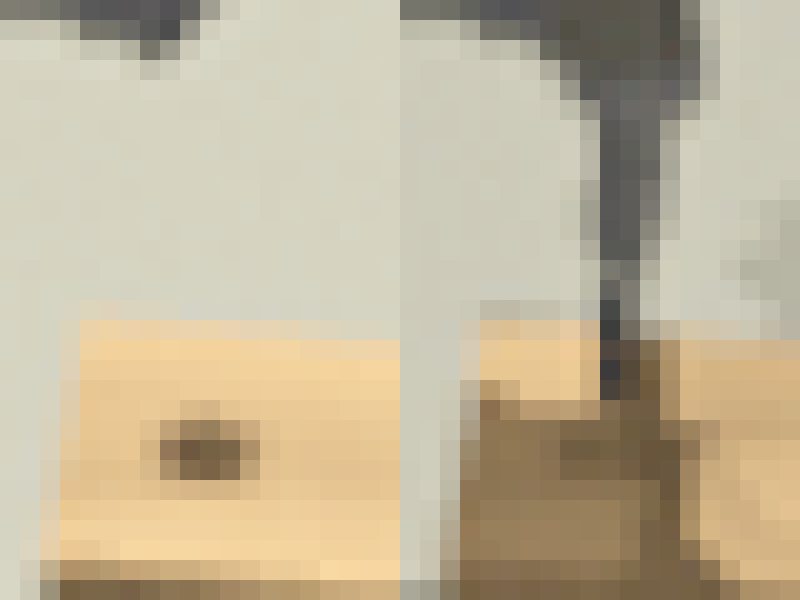

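The side view shows the pin end at about column 319.8, over the bore at column 319.3. That is within a millimetre, so I'll insert with force checks.

```bash
python3 -m pendant '[{"dx":-0.02,"dy":0.15,"dz":-0.01,"rx":0,"ry":0,"rz":0,"fingers":-1},{"dx":0,"dy":0.2,"dz":0,"rx":0,"ry":0,"rz":0,"fingers":-1},{"dx":0,"dy":0.2,"dz":0,"rx":0,"ry":0,"rz":0,"fingers":-1},{"dx":0,"dy":0,"dz":0,"rx":0,"ry":0,"rz":0,"fingers":-1}]' | grep -E "eef|force"; python3 -m pendant '[{"dx":0,"dy":0.2,"dz":0,"rx":0,"ry":0,"rz":0,"fingers":-1},{"dx":0,"dy":0.2,"dz":0,"rx":0,"ry":0,"rz":0,"fingers":-1},{"dx":0,"dy":0,"dz":0,"rx":0,"ry":0,"rz":0,"fingers":-1}]' | grep -E "eef|force"
```

```text
eef_pos: [548.5, -209.2, 148.3]
ft_force: [-0.0, -0.6, -1.4]
eef_pos: [548.5, -209.2, 136.4]
ft_force: [-0.6, -0.6, -1.9]
```

```bash
python3 -m pendant '[{"dx":0,"dy":0.15,"dz":0,"rx":0,"ry":0,"rz":0,"fingers":-1},{"dx":0,"dy":0.15,"dz":0,"rx":0,"ry":0,"rz":0,"fingers":-1},{"dx":0,"dy":0,"dz":0,"rx":0,"ry":0,"rz":0,"fingers":-1}]' | grep -E "eef|force"; python3 -m pendant '[{"dx":0,"dy":0.15,"dz":0,"rx":0,"ry":0,"rz":0,"fingers":-1},{"dx":0,"dy":0.15,"dz":0,"rx":0,"ry":0,"rz":0,"fingers":-1},{"dx":0,"dy":0,"dz":0,"rx":0,"ry":0,"rz":0,"fingers":-1}]' | grep -E "eef|force"
```

```text
eef_pos: [548.7, -209.3, 127.6]
ft_force: [0.2, -0.2, -0.9]
eef_pos: [548.6, -209.3, 118.6]
ft_force: [0.3, -0.2, -1.9]
```

```bash
python3 -m pendant '[{"dx":0,"dy":0.2,"dz":0,"rx":0,"ry":0,"rz":0,"fingers":-1},{"dx":0,"dy":0.2,"dz":0,"rx":0,"ry":0,"rz":0,"fingers":-1},{"dx":0,"dy":0,"dz":0,"rx":0,"ry":0,"rz":0,"fingers":-1}]' | grep -E "eef|force"; python3 -m pendant '[{"dx":0,"dy":0.2,"dz":0,"rx":0,"ry":0,"rz":0,"fingers":-1},{"dx":0,"dy":0.2,"dz":0,"rx":0,"ry":0,"rz":0,"fingers":-1},{"dx":0,"dy":0,"dz":0,"rx":0,"ry":0,"rz":0,"fingers":-1}]' | grep -E "eef|force"
```

```text
eef_pos: [548.5, -209.2, 106.3]
ft_force: [0.4, 0.7, -1.2]
eef_pos: [548.5, -209.2, 94.4]
ft_force: [0.4, -0.5, -1.4]
```

```bash
python3 -m pendant '[{"dx":0,"dy":0.08,"dz":0,"rx":0,"ry":0,"rz":0,"fingers":-1},{"dx":0,"dy":0,"dz":0,"rx":0,"ry":0,"rz":0,"fingers":-1}]' | grep -E "eef|force"; python3 -m pendant '[{"dx":0,"dy":0.03,"dz":0,"rx":0,"ry":0,"rz":0,"fingers":-1},{"dx":0,"dy":0,"dz":0,"rx":0,"ry":0,"rz":0,"fingers":-1}]' | grep -E "eef|force"
```

```text
eef_pos: [548.9, -209.4, 92.6]
ft_force: [0.0, 0.3, -1.9]
eef_pos: [548.9, -209.4, 91.8]
ft_force: [0.1, 0.2, -2.0]
```

```bash
python3 -m pendant '[{"dx":0,"dy":0.025,"dz":0,"rx":0,"ry":0,"rz":0,"fingers":-1},{"dx":0,"dy":0,"dz":0,"rx":0,"ry":0,"rz":0,"fingers":-1}]' | grep -E "eef|force"; python3 -m pendant '[{"dx":0,"dy":0.02,"dz":0,"rx":0,"ry":0,"rz":0,"fingers":-1},{"dx":0,"dy":0,"dz":0,"rx":0,"ry":0,"rz":0,"fingers":-1}]' | grep -E "eef|force"
```

```text
eef_pos: [548.9, -209.4, 91.0]
ft_force: [-0.0, 1.1, -2.3]
eef_pos: [548.9, -209.4, 90.4]
ft_force: [-0.2, 0.1, -1.3]
```

```bash
python3 -m pendant '[{"dx":0,"dy":0.015,"dz":0,"rx":0,"ry":0,"rz":0,"fingers":-1},{"dx":0,"dy":0,"dz":0,"rx":0,"ry":0,"rz":0,"fingers":-1}]' | grep -E "eef|force"; python3 -m pendant '[{"dx":0,"dy":0.015,"dz":0,"rx":0,"ry":0,"rz":0,"fingers":-1},{"dx":0,"dy":0,"dz":0,"rx":0,"ry":0,"rz":0,"fingers":-1}]' | grep -E "eef|force"
```

```text
eef_pos: [549.2, -209.4, 90.3]
ft_force: [-1.4, 0.7, 2.7]
eef_pos: [549.4, -209.5, 90.3]
ft_force: [-1.1, 0.8, 7.2]
```

Contact came at z=90.3, the same height as when it was picked up, so the collar is on the face. I'll ease off and open.

```bash
python3 -m pendant '[{"dx":0,"dy":-0.015,"dz":0,"rx":0,"ry":0,"rz":0,"fingers":-1},{"dx":0,"dy":0,"dz":0,"rx":0,"ry":0,"rz":0,"fingers":0.2},{"dx":0,"dy":0,"dz":0,"rx":0,"ry":0,"rz":0,"fingers":1},{"dx":0,"dy":0,"dz":0,"rx":0,"ry":0,"rz":0,"fingers":1},{"dx":0,"dy":0,"dz":0,"rx":0,"ry":0,"rz":0,"fingers":1}]'; python3 -m pendant '[{"dx":0,"dy":0,"dz":0,"rx":0,"ry":0,"rz":0,"fingers":1},{"dx":0,"dy":0,"dz":0,"rx":0,"ry":0,"rz":0,"fingers":1},{"dx":0,"dy":0,"dz":0,"rx":0,"ry":0,"rz":0,"fingers":1}]'
```

```text
time: 22.08
eef_pos: [548.9, -209.4, 89.9]
ee_rot: [0.51, -0.489, 0.489, -0.51]
ft_force: [-1.0, 0.8, 0.3]
finger_gap: 0.613
time: 22.45
eef_pos: [548.9, -209.4, 90.0]
ee_rot: [-0.51, 0.489, -0.489, 0.51]
ft_force: [-0.6, -0.9, -0.1]
finger_gap: 0.938
```

Now straight up, well clear, then back off sideways for a view.

```bash
python3 -m pendant '[{"dx":0,"dy":-0.4,"dz":0,"rx":0,"ry":0,"rz":0,"fingers":1},{"dx":0,"dy":-1,"dz":0,"rx":0,"ry":0,"rz":0,"fingers":1},{"dx":0,"dy":-1,"dz":0,"rx":0,"ry":0,"rz":0,"fingers":1},{"dx":0,"dy":-1,"dz":0,"rx":0,"ry":0,"rz":0,"fingers":1},{"dx":0,"dy":-1,"dz":0,"rx":0,"ry":0,"rz":0,"fingers":1}]'; python3 -m pendant '[{"dx":1,"dy":-0.3,"dz":-0.7,"rx":0,"ry":0,"rz":0,"fingers":1},{"dx":1,"dy":0,"dz":-0.7,"rx":0,"ry":0,"rz":0,"fingers":1},{"dx":1,"dy":0,"dz":-0.7,"rx":0,"ry":0,"rz":0,"fingers":1},{"dx":1,"dy":0,"dz":-0.7,"rx":0,"ry":0,"rz":0,"fingers":1},{"dx":1,"dy":0,"dz":-0.7,"rx":0,"ry":0,"rz":0,"fingers":1}]';python3 -m pendant '[{"dx":1,"dy":0,"dz":-0.7,"rx":0,"ry":0,"rz":0,"fingers":1},{"dx":1,"dy":0,"dz":-0.7,"rx":0,"ry":0,"rz":0,"fingers":1},{"dx":1,"dy":0,"dz":-0.7,"rx":0,"ry":0,"rz":0,"fingers":1},{"dx":0.5,"dy":0,"dz":-0.4,"rx":0,"ry":0,"rz":0,"fingers":1},{"dx":0,"dy":0,"dz":0,"rx":0,"ry":0,"rz":0,"fingers":1}]'
python3 - <<'E'
from h import *
f=lambda im,x,y,w,h:cv2.resize(im[y:y+h,x:x+w],(400,300),interpolation=cv2.INTER_CUBIC)
for n in("side","top"):cv2.imwrite(f"pics/{n}12.png",cams.capture(n)[:,:,::-1])
A=[cv2.imread(f"pics/{n}.png") for n in("top0","top12","side0","side12")]
o=[f(im,*((365,204,64,48) if i<2 else (295,120,80,60))) for i,im in enumerate(A)]
cv2.imwrite("pics/zoom12.png",np.vstack([np.hstack(o[:2]),np.hstack(o[2:])]))
for im in A[:2]:
    m=cv2.inRange(cv2.cvtColor(im[210:240,390:420],cv2.COLOR_BGR2HSV),(22,120,90),(35,255,255));M=cv2.moments(m,True);print(M["m10"]/M["m00"]+390,M["m01"]/M["m00"]+210,M["m00"])
for im in A[2:]:
    m=cv2.inRange(cv2.cvtColor(im[122:142,312:328],cv2.COLOR_BGR2HSV),(14,120,90),(35,255,255));M=cv2.moments(m,True);print(M["m10"]/M["m00"]+312,M["m01"]/M["m00"]+122,M["m00"])
E
```

```text
time: 23.08
eef_pos: [549.0, -209.4, 223.9]
ee_rot: [-0.51, 0.489, -0.49, 0.51]
ft_force: [-0.2, -0.0, 0.1]
finger_gap: 0.998
time: 23.7
eef_pos: [449.7, -364.7, 232.0]
ee_rot: [-0.51, 0.489, -0.49, 0.51]
ft_force: [0.2, -0.1, 0.9]
finger_gap: 1.001
time: 24.32
eef_pos: [379.3, -472.2, 231.3]
ee_rot: [-0.51, 0.49, -0.49, 0.51]
ft_force: [0.4, -0.0, -0.9]
finger_gap: 1.0
403.9189189189189 223.83783783783784 37.0
404.0 224.0 37.0
319.76 129.08 25.0
319.93333333333334 129.23333333333332 30.0
```

View pics/zoom12.png

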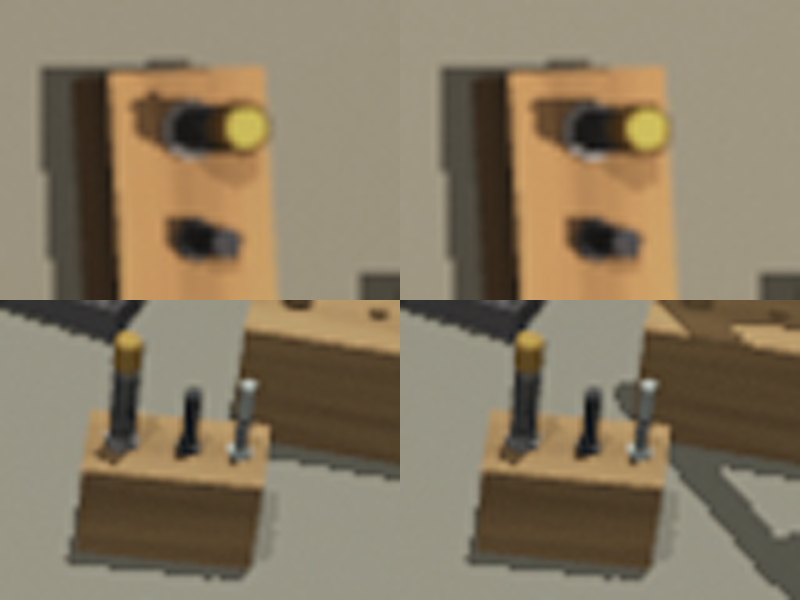

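View pics/side12.png

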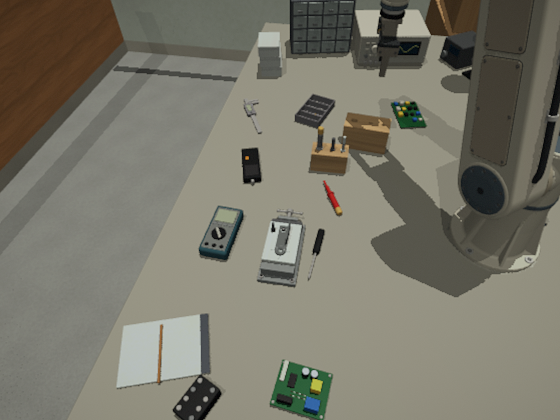

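The punch is back in its bore as at the start: the cap is at (404,224) in the top view against (403.9,223.8) before. Nothing else has moved in the side view, and the arm is clear.

```bash
python3 -c "
from workcell import order
print(order.close_job())"
```

```text
the job is handed in; nothing more can be done
None
```

I stood the punch on the drill spot, pressed it until the hammer snapped, and put it back in its own bore. The job is handed in after about 24 s of robot time.

- **Press:** I pushed down in steps of 0.3 to 0.5 mm. The wrist reading rose to 11.0 N about 5 mm after first contact, then dropped to 5.0 N. I let off on the next move, so there was no further push towards the stop.
- **Return:** The collar met the stand at the same tool height as at pick-up (90.3 mm against 90.4 mm), so the punch had not slipped in the grip. The last images show it upright. The cap centre is within 0.2 px of where it started in both views.
- **Other things:** In the last side view nothing else had moved, and the arm stands clear.

**Not fully confirmed:**
- **Tip in the hole:** The arm blocked the top camera there, so I could only check it from the side. It looked in line with the hole to about 1 mm, and there was no side force on contact.
- **Side camera:** It disagreed with the top view by about 4 mm at the hole and about 1.3 mm at the punch. I therefore lined up x in the side image itself and took y from the top view.
- **Drift under load:** The tool drifted about 1 mm in x while pressing.
- **Grip force:** It is fixed at 30 N, below the 40 N advised, but it held.

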